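# Switch on the canning line in order

## Task

Start the canning line from its wireless button boxes: with the fingertips, lightly press the blue button in, then the yellow one, then the green one, so that each goes well down and stays down. Nothing is picked up: do not lift, shove or tip the boxes, do not press hard, leave the red emergency stop alone and leave the cans and everything else on the bench where they are.

Things in the scene. Friction and masses are not known exactly. Their poses are not given: they have to be found in the camera images.
- box_blue: the conveyor's wireless push-button box: dark grey plastic housing 80 x 80 mm, 50 mm high, about 0.7 kg, standing loose on the bench on a rubber foot, with one round blue push-button in the middle of its top. Origin: centre of the underside; z up.
- blue_button (a joint): how far the blue button's plunger is latched in (m): 0 = out (as at the start), 0.012 = fully in. The plunger has no return: it slides down against about 3 N of friction and stays where it is left. It counts as switched on once it is more than 0.006 in.
- blue_top (a point): centre of the flat top of the blue cap (40 mm across, sinks straight down into the housing): 82 mm above the bench when out, 70 mm when latched fully in and let go. The cap is springy (1 N per mm): it gives 3 mm, then the plunger slides 12 mm, then the cap gives 11 mm more to its hard stop (top at 56 mm). About 15 mm of pressing latches it, with some 3 N.
- box_yellow: the rinser's wireless push-button box: dark grey plastic housing 80 x 80 mm, 50 mm high, about 0.7 kg, standing loose on the bench on a rubber foot, with one round yellow push-button in the middle of its top. Origin: centre of the underside; z up.
- yellow_button (a joint): how far the yellow button's plunger is latched in (m): 0 = out (as at the start), 0.012 = fully in. The plunger has no return: it slides down against about 3 N of friction and stays where it is left. It counts as switched on once it is more than 0.006 in.
- yellow_top (a point): centre of the flat top of the yellow cap (40 mm across, sinks straight down into the housing): 82 mm above the bench when out, 70 mm when latched fully in and let go. The cap is springy (1 N per mm): it gives 3 mm, then the plunger slides 12 mm, then the cap gives 11 mm more to its hard stop (top at 56 mm). About 15 mm of pressing latches it, with some 3 N.
- box_green: the filler's wireless push-button box: dark grey plastic housing 80 x 80 mm, 50 mm high, about 0.7 kg, standing loose on the bench on a rubber foot, with one round green push-button in the middle of its top. Origin: centre of the underside; z up.
- green_button (a joint): how far the green button's plunger is latched in (m): 0 = out (as at the start), 0.012 = fully in. The plunger has no return: it slides down against about 3 N of friction and stays where it is left. It counts as switched on once it is more than 0.006 in.
- green_top (a point): centre of the flat top of the green cap (40 mm across, sinks straight down into the housing): 82 mm above the bench when out, 70 mm when latched fully in and let go. The cap is springy (1 N per mm): it gives 3 mm, then the plunger slides 12 mm, then the cap gives 11 mm more to its hard stop (top at 56 mm). About 15 mm of pressing latches it, with some 3 N.
- box_stop: emergency-stop box, same shape, size and weight as the others but with a yellow housing and a red push-button; to be left alone. Origin: centre of the underside.
- stop_button (a joint): how far the red emergency-stop button is pushed in (m): 0 = out; cap and plunger behave like the others. Must stay out.
- can1: full drinks can, white with a bare aluminium top, 66 mm across, 115 mm high, 0.35 kg, standing loose. Origin: centre of the underside; z up.
- can2: full drinks can, white with a bare aluminium top, 66 mm across, 115 mm high, 0.35 kg, standing loose. Origin: centre of the underside; z up.
- can3: full drinks can, white with a bare aluminium top, 66 mm across, 115 mm high, 0.35 kg, standing loose. Origin: centre of the underside; z up.
- tape: roll of orange tape lying flat, 90 mm across, 30 mm high, loose. Origin: centre of the underside.
- brush: small hand brush with a wooden handle, about 0.2 m long, lying loose. Origin: on its underside.

How it is judged:
On the way, in this order (a step that is already met when the one before it is completed fails the run):
1. the fingers have pressed the blue button in (more than 6 mm) while the buttons before it are still in and those after it still out (value of joint blue_button above 0.006 m and value of joint each of yellow_button, green_button below 0.003 m and contact force between the fingers and box_blue above 0.2 N), for 0.02 s.
2. the fingers have pressed the yellow button in (more than 6 mm) while the buttons before it are still in and those after it still out (value of joint each of blue_button, yellow_button above 0.006 m and value of joint green_button below 0.003 m and contact force between the fingers and box_yellow above 0.2 N), for 0.02 s.
3. the fingers have pressed the green button in (more than 6 mm) while the buttons before it are still in and those after it still out (value of joint each of blue_button, yellow_button, green_button above 0.006 m and contact force between the fingers and box_green above 0.2 N), for 0.02 s.
At the end, for the whole second after the job is handed in: Blue, yellow and green buttons all in by more than 6 mm of their 12 mm; the red one still out (less than 3 mm); all four boxes upright, at rest, within 20 mm of where they started; the cans upright and cans, tape and brush within 30 mm of where they started (value of joint each of blue_button, yellow_button, green_button above 0.006 m and value of joint stop_button below 0.003 m and distance of each of box_blue, box_yellow, box_green, box_stop from where it was at the start of the episode below 0.02 m and angle between each of box_blue, box_yellow, box_green, box_stop, can1, can2, can3's own z axis and vertical below 0.1 rad and linear speed of each of box_blue, box_yellow, box_green, box_stop below 0.02 m/s and distance of each of can1, can2, can3, tape, brush from where it was at the start of the episode below 0.03 m); the robot touches nothing.
It fails at once if a button box is pressed harder than 30 N (contact force between the fingers and box_blue above 30 N or contact force between the fingers and box_yellow above 30 N or contact force between the fingers and box_green above 30 N or contact force between the fingers and box_stop above 30 N).
It fails at once if a button box is lifted more than 8 mm, tipped, or shifted more than 20 mm (height (world z) of any of box_blue, box_yellow, box_green, box_stop above 0.008 m or angle between any of box_blue, box_yellow, box_green, box_stop's own z axis and vertical above 0.15 rad or distance of any of box_blue, box_yellow, box_green, box_stop from where it was at the start of the episode above 0.02 m).
It fails at once if the red emergency stop is pushed in by more than 3 mm (value of joint stop_button above 0.003 m).
It fails at once if a can, the tape or the brush is moved more than 30 mm, or a can is tipped over (distance of any of can1, can2, can3, tape, brush from where it was at the start of the episode above 0.03 m or angle between any of can1, can2, can3's own z axis and vertical above 0.3 rad).
It also fails if it takes over 48 s, if anything falls off the work surface, if the arm or the gripper's body presses on something with over 40 N, if the wrist force passes 120 N, or if a joint passes its speed limit or range.

## Robot

A 7-joint arm with a two-finger parallel gripper is mounted at the origin on the work surface. World frame = base frame: x ahead of the robot, y to its left, z up, the work surface at z = 0. Lengths are in m, angles in rad, forces in N, time in s.
With the tool pointing down it reaches from about 0.425 to 1.025 m from the base axis. Payload 9.4 kg.
Tool frame: the origin (TCP) lies at the very end of the fingers, on their centre line; the grasp point (between the pads) lies 19 mm behind it; z points along the fingers, y is the line along which they close (so a half turn about z gives the same grasp; the last joint's range is limited). The gripper opens to 85 mm and grips with 20 to 120 N. Pads are 22 mm wide; open, the fingers measure 114 mm over their backs; the gripper's body (76 mm by 85 mm) begins 54 mm behind the grasp point. The pads swing forward as they close: fully open they stand 13 mm farther back than shut.
Start: joints at [-0.077, 0.599, -0.003, 1.599, 0.002, 0.943, -0.08], TCP at [0.725, -0, 0.231] pointing down, gripper open.
Joint ranges: [-2.57, 2.57], [-0.35, 1.97], [-1.29, 1.29], [0.11, 2.56], [-1.05, 4.19], [0.11, 1.86], [-2.63, 2.63]. Speed limits (rad/s): [2.22, 2.22, 3.01, 3.01, 3.14, 3.14, 3.14].

## Interface

Orientations are given as a rotation vector (axis times angle).
In Python, from station import arm gives the robot as it stands.
- The arm moves only by the shell command python3 -m crank 'ROWS' [FORCE]. ROWS is JSON, a list that holds one entry, the list of rows, each a list of 7 numbers: the turn, a rotation vector about the world's x, y, z in rad, then the shift along the world's x, y, z in m, then the finger opening in m, from 0 to 0.0854. A call has 1 to 12 rows; each row is the pose to reach, as a shift and turn from the pose commanded when the call began; what a row does not reach only later rows make up. A row lasts 1/12 s, in which the tool goes at most 41.7 mm and 7.16 degrees, less where a joint would pass 70% of its speed; a pose out of reach is approached as far as the arm can. A call with a gripper value outside its range is refused whole. The fingers move at their own pace and stop on an object; FORCE is the grip in N (left out, the last holds). Time passes only in rows, so rows that repeat a pose let the fingers close. It gives the time, the measured TCP pose, the force, the opening and the grip force at its end, in the units of the state.
- arm.get_obs(): the state, without advancing time (a new reading comes with each control period).
- arm.capture(name): name is "scene" or "side" or "wrist"; returns (picture, depth): 480x640x3 uint8, red, green, blue; 480x640 float32, m along the optical axis (not along the pixel's ray), 0 where there is no reading.
- arm.get_calibration(name): a dict with "fov_y" (degrees; the focal length in pixels is half the picture's height over the tangent of half this angle, whatever the lens; pixels are square), "cx", "cy" (the principal point, pixels), "origin" and "orientation" of the camera in the world; the wrist camera has in their place "T_tool_cam" (4x4, takes a point from camera to tool coordinates, whose origin is the TCP and whose axes are the flange's). Camera axes: x right, y down, z forward; pixel columns grow to the right and rows downward; lengths in m; the calibration is good to about 2 mm. A picture is of the moment at which its call begins: read the wrist's pose just before it. get_calibration takes no time and is no camera call.
- arm.hand_in(): hands the job in; it is judged then, once.
Trained networks look in the newest picture that a camera, given by its name, has taken for a name from the list of things; names that differ only in an ending like _2 or _b are one class to them, and where a whole thing is asked for, a point or a joint stands for the part that bears it (a point fixed in the world has none). Each returns a list of dicts, best first, with "p" (0 to 1); they miss things now and then, are a little off and sometimes report something else, mostly with a low value. They report only what shows in the picture. A call takes as long as a camera call.
- arm.search_frame(name, camera): "at" ([column, row] in pixels, amid what is visible of it).
- arm.tip_of(name, camera): "at" ([column, row] in pixels: a listed point, or the origin of a listed thing).
The state is a dict: "time_s": time; "qpos": joint angles; "qd": joint speeds; "joint_efforts": joint torques, N m; "tcp_pos": TCP position; "tcp_rot": TCP orientation; "wrist_force": force on the tool from outside, world axes, zero at the start; "moment": the same for the moment, N m; "gripper_width": opening from 0.0 (shut) to 1.0 (fully open); "grip_force": force on a finger pad.
Only numpy, scipy, OpenCV 4.12 (cv2) and the standard library are available. Lean on these libraries where they do the work, as an engineer would, in place of code of your own. Each camera call takes 0.05 s, during which the arm holds its last target. There are 200 camera calls.

## Working session

There is one attempt and no reset: what is moved stays moved. The work goes in short steps, Python scripts to look and compute and a shell command to move; the robot and the scene stay as the last step left them, time stands still between calls to the robot, and variables do not carry over. Pictures are saved under pics/ and viewed, at most 10 in all, crops included, and the job is handed in when it is done.

```bash
mkdir -p pics; cat > h.py <<'E'
import numpy as np, cv2
from scipy.spatial.transform import Rotation as R
from station import arm
def cam(n):
    c=arm.get_calibration(n); f=240/np.tan(np.radians(c["fov_y"])/2)
    return c,f
def pose(n,c):
    if "T_tool_cam" in c:
        o=arm.get_obs(); T=np.eye(4); T[:3,:3]=R.from_rotvec(o["tcp_rot"]).as_matrix(); T[:3,3]=o["tcp_pos"]
        T=T@np.array(c["T_tool_cam"]); return T[:3,:3],T[:3,3]
    q=np.array(c["orientation"]); 
    Rm=q if q.shape==(3,3) else R.from_rotvec(q).as_matrix()
    return Rm,np.array(c["origin"])
def world(n,uv,d,c,f,Rm,t):
    u,v=uv
    return Rm@(np.array([(u-c["cx"])/f,(v-c["cy"])/f,1])*d)+t
def at_z(uv,z,c,f,Rm,t):
    r=Rm@np.array([(uv[0]-c["cx"])/f,(uv[1]-c["cy"])/f,1]); return t+r*(z-t[2])/r[2]
E
python3 - <<'E'
from h import *
np.set_printoptions(precision=4,suppress=True)
o=arm.get_obs(); print(o)
for n in ("scene","side","wrist"):
    c,f=cam(n); print(n,c); Rm,t=pose(n,c)
    p,d=arm.capture(n); cv2.imwrite(f"pics/{n}0.png",p[:,:,::-1])
    for k in ("blue_top","yellow_top","green_top","box_stop","can1","tape","brush"):
        fn=arm.tip_of if "top" in k and k!="box_stop" else arm.search_frame
        for r in fn(k,n)[:3]:
            u,v=r["at"]; dd=d[int(np.clip(v,0,479)),int(np.clip(u,0,639))]
            print(k,round(r["p"],2),np.round(r["at"],1),world(n,(u,v),dd,c,f,Rm,t), at_z((u,v),.082,c,f,Rm,t) if "top" in k else "")
E
```

```text
{'time_s': 0.0, 'qpos': array([-0.0767,  0.6001, -0.0025,  1.6001,  0.0018,  0.9429, -0.0798]), 'qd': array([ 0.0005,  0.0002,  0.0002,  0.0013, -0.0002, -0.0001,  0.002 ]), 'joint_efforts': array([ -0.0009, -77.644 ,   1.5645, -25.8004,   0.0122,   0.0089,
         0.    ]), 'tcp_pos': array([ 0.7245, -0.0001,  0.2304]), 'tcp_rot': array([-2.2207, -2.2208,  0.0019]), 'wrist_force': array([-0.6915, -0.3379,  0.9144]), 'moment': array([ 0.0308, -0.0362,  0.0091]), 'grip_force': 0.0, 'gripper_width': 0.994716194022121}
scene {'fov_y': 46.295101295639974, 'cx': 326.8045723527317, 'cy': 239.79345342770188, 'origin': array([ 1.3755, -0.2593,  0.9783]), 'orientation': array([-1.9701, -1.4305,  0.5931])}
blue_top 0.75 [325.1 227.1] [0.4761 0.0335 0.0833] [0.4748 0.0339 0.082 ]
yellow_top 0.63 [299.4 290.6] [ 0.641  -0.0762  0.082 ] [ 0.641  -0.0762  0.082 ]
green_top 0.75 [208.2 275.6] [ 0.5401 -0.2494  0.0808] [ 0.5411 -0.2494  0.082 ]
box_stop 0.91 [429.2 238.2] [0.5603 0.2625 0.0567] [0.5827 0.2482 0.082 ]
can1 0.86 [375.9 286.5] [0.6845 0.0769 0.0883] 
can1 0.81 [452.4 261.7] [0.6771 0.
[... 1081 characters left out ...]
33.6] [0.3282 0.3711 0.0151] 
wrist {'fov_y': 66.63256038643556, 'cx': 322.9833176851326, 'cy': 238.88952180497833, 'T_tool_cam': array([[ 0.0009, -0.9627, -0.2707,  0.0698],
       [ 1.    ,  0.0009,  0.0002, -0.0013],
       [ 0.0001, -0.2707,  0.9627, -0.1425],
       [ 0.    ,  0.    ,  0.    ,  1.    ]])}
yellow_top 0.85 [233.3 313.1] [ 0.6447 -0.0805  0.0814] [ 0.6448 -0.0802  0.082 ]
green_top 0.42 [144.  461.3] [0.6861 0.004  0.3125] [ 0.5447 -0.2439  0.082 ]
box_stop 0.16 [199.9 387.8] [ 0.5808 -0.2119  0.012 ] [ 0.6085 -0.1574  0.082 ]
can1 0.95 [228.1 107.1] [0.6591 0.0888 0.1104] 
can1 0.53 [243.3 286.8] [ 0.6512 -0.0624  0.0653] 
tape 0.77 [  7.4 380.9] [ 0.3638 -0.1993  0.0166]
```

```bash
python3 - <<'E'
from h import *
np.set_printoptions(precision=4,suppress=True)
hs={"blue":(100,130),"yellow":(22,35),"green":(45,85),"red":None}
ap={"blue":(.48,.03),"yellow":(.643,-.078),"green":(.542,-.247),"red":(.54,.27)}
for n in ("scene","side","wrist"):
    c,f=cam(n); Rm,t=pose(n,c); p,d=arm.capture(n)
    vv,uu=np.mgrid[:480,:640]
    P=(np.stack([(uu-c["cx"])/f,(vv-c["cy"])/f,np.ones_like(d)],-1)*d[...,None])@Rm.T+t
    hsv=cv2.cvtColor(p,cv2.COLOR_RGB2HSV).astype(int)
    ok=d>0
    for k,(x,y) in ap.items():
        near=ok&(np.hypot(P[...,0]-x,P[...,1]-y)<.06)
        h=hsv[...,0]; col=((h<8)|(h>172)) if k=="red" else (h>=hs[k][0])&(h<=hs[k][1])
        m=near&col&(hsv[...,1]>90)&(abs(P[...,2]-.082)<.004)
        if m.sum()<20: continue
        q=P[m]; (cx,cy),r=cv2.minEnclosingCircle(q[:,:2].astype(np.float32))
        print(n,k,m.sum(),"mean",q.mean(0),"circ",cx,cy,r)
    m=ok&(P[...,2]>.105)&(P[...,2]<.125)
    cc=cv2.connectedComponentsWithStats(m.astype(np.uint8))
    for i in range(1,cc[0]):
        if cc[2][i,4]>80:
            q=P[cc[1]==i]; print(n,"tall",cc[2][i,4],cv2.minEnclosingCircle(q[:,:2].astype(np.float32)),q.mean(0))
E
```

```text
scene blue 163 mean [0.4867 0.034  0.0822] circ 0.48526450991630554 0.035449717193841934 0.021020803600549698
scene yellow 226 mean [ 0.6483 -0.0818  0.0821] circ 0.6469023823738098 -0.08192367106676102 0.02174338698387146
scene green 202 mean [ 0.5479 -0.2463  0.082 ] circ 0.5456398725509644 -0.24580229818820953 0.02111099846661091
scene red 159 mean [0.5493 0.2763 0.0823] circ 0.5499997735023499 0.27748560905456543 0.02156975492835045
scene tall 690 ((-0.1772623509168625, 1.1979992389678955), 0.2962585687637329) [-0.1402  1.1997  0.115 ]
scene tall 340 ((0.008067842572927475, -0.002211684128269553), 0.07557544857263565) [ 0.0572 -0.0104  0.1159]
scene tall 205 ((0.6138806343078613, 0.5755099654197693), 0.032760441303253174) [0.6284 0.5608 0.1154]
scene tall 234 ((0.7241802215576172, 0.5747897028923035), 0.032415080815553665) [0.7365 0.5587 0.1149]
scene tall 512 ((0.6500080823898315, 0.2682197093963623), 0.033063288778066635) [0.6506 0.2691 0.1118]
scene tall 923 ((0.5515310764312744, -0.5817523002624512), 0.17010164260864258) [ 0.5643 -0.5477  0.1091]
scene tall 469 ((0.6592742204
[... 3280 characters left out ...]
35, 0.09074538201093674), 0.03150932863354683) [0.6553 0.0908 0.111 ]
wrist tall 7613 ((0.8231455683708191, 0.0865800753235817), 0.03310737758874893) [0.8199 0.0869 0.1163]
wrist tall 8066 ((0.8927329182624817, 0.08673398941755295), 0.03313753008842468) [0.8887 0.087  0.1161]
wrist tall 6169 ((0.8229530453681946, 0.016626065596938133), 0.033136531710624695) [0.82   0.0192 0.1162]
wrist tall 6510 ((0.8926705121994019, 0.016657469794154167), 0.03319098800420761) [0.8888 0.0189 0.1161]
wrist tall 837 ((0.81085205078125, -0.15343037247657776), 0.02296488545835018) [ 0.8081 -0.1502  0.1126]
wrist tall 844 ((0.9106693863868713, -0.20689259469509125), 0.028370637446641922) [ 0.9056 -0.2055  0.1163]
```

View pics/scene0.png

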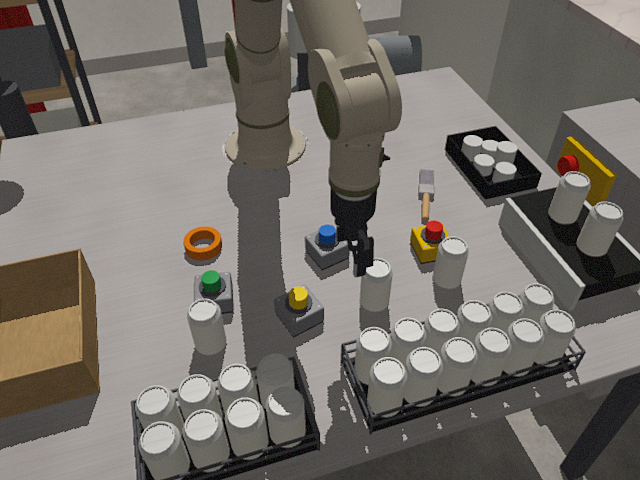

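View pics/side0.png

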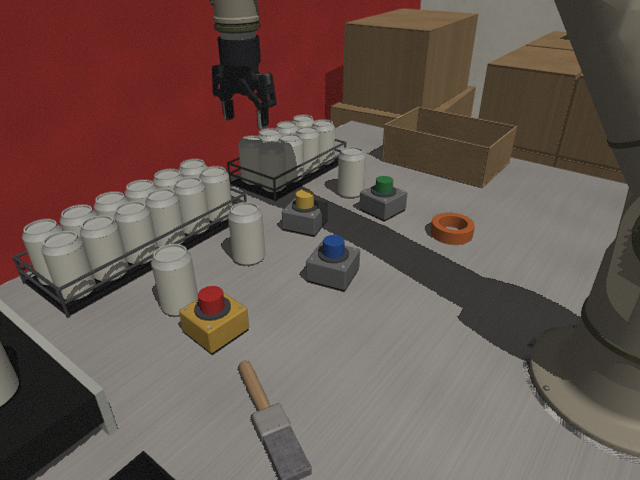

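The scene picture shows the caps of the blue box at (327,232), yellow at (299,297), green at (211,280), and red at (433,228), with loose cans at (375,287), (450,262) and (206,327). The side picture agrees, with blue at (333,247), yellow at (304,200) and green at (384,186). The cap tops measure about 82 mm, as they should.

The targets are blue (0.483, 0.036), yellow (0.645, -0.079) and green (0.545, -0.245).

```bash
python3 -m crank '[[[0,0,0,-0.2415,0.036,0,0],[0,0,0,-0.2415,0.036,0,0],[0,0,0,-0.2415,0.036,0,0],[0,0,0,-0.2415,0.036,0,0],[0,0,0,-0.2415,0.036,0,0],[0,0,0,-0.2415,0.036,0,0],[0,0,0,-0.2415,0.036,0,0],[0,0,0,-0.2415,0.036,-0.06,0],[0,0,0,-0.2415,0.036,-0.12,0],[0,0,0,-0.2415,0.036,-0.12,0],[0,0,0,-0.2415,0.036,-0.12,0],[0,0,0,-0.2415,0.036,-0.12,0]]]' 20
python3 - <<'E'
from h import *
for n in ("wrist","side"):
    p,d=arm.capture(n); cv2.imwrite(f"pics/{n}1.png",p[:,:,::-1])
o=arm.get_obs(); print(o["tcp_pos"],o["tcp_rot"],o["wrist_force"],o["gripper_width"])
E
```

```text
time_s: 2.35
tcp_pos: [0.4828, 0.0358, 0.1104]
tcp_rot: [-2.22, -2.22, 0.006]
wrist_force: [-0.4, -0.0, -0.3]
gripper_width: -0.003
grip_force: 0.0
[0.48449207 0.03602372 0.11280362] [2.22093861e+00 2.22051536e+00 1.89387251e-03] [ 2.0194932  -0.62675859  0.33394759] 0.0019137211029655807
```

View pics/side1.png

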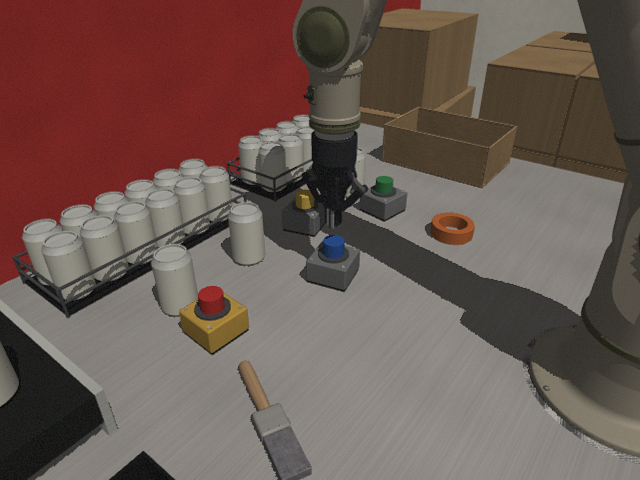

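The side picture shows the shut fingertips at (334,225), straight above the blue cap at (334,247). I'll press now.

```bash
python3 -m crank '[[[0,0,0,0,0,-0.01,0],[0,0,0,0,0,-0.02,0],[0,0,0,0,0,-0.026,0],[0,0,0,0,0,-0.03,0],[0,0,0,0,0,-0.034,0],[0,0,0,0,0,-0.038,0],[0,0,0,0,0,-0.042,0],[0,0,0,0,0,-0.045,0],[0,0,0,0,0,-0.045,0],[0,0,0,0,0,-0.045,0]]]'
```

```text
time_s: 3.28
tcp_pos: [0.4841, 0.0361, 0.0663]
tcp_rot: [2.221, 2.221, 0.001]
wrist_force: [2.1, -0.2, 3.9]
gripper_width: 0.001
grip_force: 1.8
```

```bash
python3 -m crank '[[[0,0,0,0,0,-0.002,0],[0,0,0,0,0,-0.003,0],[0,0,0,0,0,-0.003,0],[0,0,0,0,0,0.02,0],[0,0,0,0,0,0.05,0],[0,0,0,0,0,0.08,0],[0,0,0,0,0,0.11,0],[0,0,0,0.04,-0.03,0.11,0],[0,0,0,0.07,-0.06,0.11,0],[0,0,0,0.1,-0.09,0.11,0],[0,0,0,0.1,-0.09,0.11,0]]]'
cat > look.py <<'E'
from h import *
import sys
ap={"blue":(.483,.036,100,130),"yellow":(.645,-.079,22,35),"green":(.545,-.245,45,85),"red":(.547,.278,-1,7)}
for n in ("scene","side","wrist"):
    c,f=cam(n); Rm,t=pose(n,c); p,d=arm.capture(n); cv2.imwrite(f"pics/{n}_{sys.argv[1]}.png",p[:,:,::-1])
    vv,uu=np.mgrid[:480,:640]
    P=(np.stack([(uu-c["cx"])/f,(vv-c["cy"])/f,np.ones_like(d)],-1)*d[...,None])@Rm.T+t
    hsv=cv2.cvtColor(p,cv2.COLOR_RGB2HSV).astype(int)
    for k,(x,y,a,b) in ap.items():
        m=(d>0)&(np.hypot(P[...,0]-x,P[...,1]-y)<.04)&(hsv[...,0]>=a)&(hsv[...,0]<=b)&(hsv[...,1]>90)&(P[...,2]>.055)&(P[...,2]<.095)
        if m.sum()<30: continue
        z=np.percentile(P[m][:,2],85); q=P[m&(abs(P[...,2]-z)<.004)]
        print(n,k,len(q),"z",round(z,4),np.round(cv2.minEnclosingCircle(q[:,:2].astype(np.float32))[0],4))
o=arm.get_obs(); print(o["time_s"],np.round(o["tcp_pos"],4),o["wrist_force"])
E
python3 look.py 2
```

```text
time_s: 4.2
tcp_pos: [0.5868, -0.0594, 0.1763]
tcp_rot: [2.224, 2.214, -0.0]
wrist_force: [0.6, -0.2, -0.1]
gripper_width: -0.002
grip_force: 0.0
scene blue 152 z 0.072 [0.4861 0.0345]
scene yellow 212 z 0.0835 [ 0.6476 -0.0832]
scene green 181 z 0.0832 [ 0.546  -0.2466]
scene red 144 z 0.0836 [0.5477 0.2761]
side blue 218 z 0.0692 [0.4816 0.037 ]
side yellow 111 z 0.0806 [ 0.6425 -0.0784]
side green 115 z 0.0807 [ 0.5412 -0.2435]
side red 341 z 0.0811 [0.545  0.2809]
wrist blue 3199 z 0.0703 [0.4821 0.0362]
wrist yellow 2358 z 0.0821 [ 0.6438 -0.0792]
4.35 [ 0.5825 -0.0546  0.1753] [-0.41401735  0.50015275  0.44463386]
```

Blue now sits at about 70 mm, so it is latched fully. Yellow is next.

```bash
python3 -m crank '[[[0,0,0,0.03,-0.012,0,0],[0,0,0,0.062,-0.025,0,0],[0,0,0,0.062,-0.025,0,0],[0,0,0,0.062,-0.025,-0.035,0],[0,0,0,0.062,-0.025,-0.065,0],[0,0,0,0.062,-0.025,-0.065,0],[0,0,0,0.062,-0.025,-0.065,0]]]'
python3 -m crank '[[[0,0,0,0,0,-0.01,0],[0,0,0,0,0,-0.02,0],[0,0,0,0,0,-0.026,0],[0,0,0,0,0,-0.03,0],[0,0,0,0,0,-0.034,0],[0,0,0,0,0,-0.038,0],[0,0,0,0,0,-0.042,0],[0,0,0,0,0,-0.046,0],[0,0,0,0,0,-0.048,0],[0,0,0,0,0,-0.048,0],[0,0,0,0,0,-0.048,0]]]'
python3 -m crank '[[[0,0,0,0,0,0.02,0],[0,0,0,0,0,0.05,0],[0,0,0,0,0,0.08,0],[0,0,0,0,0,0.11,0],[0,0,0,-0.02,-0.03,0.11,0],[0,0,0,-0.04,-0.06,0.11,0],[0,0,0,-0.06,-0.1,0.11,0],[0,0,0,-0.06,-0.1,0.11,0],[0,0,0,-0.06,-0.1,0.11,0]]]'
python3 look.py 3
```

```text
time_s: 4.93
tcp_pos: [0.6433, -0.0774, 0.11]
tcp_rot: [-2.217, -2.22, 0.005]
wrist_force: [-1.0, 0.7, 0.7]
gripper_width: 0.001
grip_force: 0.0
time_s: 5.85
tcp_pos: [0.6456, -0.0789, 0.0634]
tcp_rot: [2.221, 2.221, 0.0]
wrist_force: [-1.9, 0.8, 6.8]
gripper_width: 0.0
grip_force: 3.3
time_s: 6.6
tcp_pos: [0.5839, -0.1828, 0.1734]
tcp_rot: [2.227, 2.215, -0.002]
wrist_force: [0.3, 0.1, 0.6]
gripper_width: -0.002
grip_force: 0.0
scene blue 140 z 0.072 [0.486  0.0335]
scene yellow 211 z 0.0719 [ 0.647  -0.0828]
scene green 187 z 0.0832 [ 0.5458 -0.2463]
scene red 139 z 0.0838 [0.5491 0.2775]
side blue 209 z 0.0693 [0.4814 0.0361]
side yellow 112 z 0.0691 [ 0.6426 -0.0794]
side green 113 z 0.0804 [ 0.5404 -0.2432]
side red 334 z 0.0812 [0.5446 0.279 ]
wrist yellow 3280 z 0.0703 [ 0.6435 -0.0797]
wrist green 1218 z 0.0821 [ 0.5407 -0.238 ]
6.75 [ 0.5862 -0.1779  0.1731] [0.22736562 0.14216393 0.00224917]
```

Yellow has latched too, at about 70 mm. Green is next.

```bash
python3 -m crank '[[[0,0,0,-0.02,-0.03,0,0],[0,0,0,-0.041,-0.066,0,0],[0,0,0,-0.041,-0.066,0,0],[0,0,0,-0.041,-0.066,-0.035,0],[0,0,0,-0.041,-0.066,-0.063,0],[0,0,0,-0.041,-0.066,-0.063,0],[0,0,0,-0.041,-0.066,-0.063,0]]]'
python3 -m crank '[[[0,0,0,0,0,-0.01,0],[0,0,0,0,0,-0.02,0],[0,0,0,0,0,-0.026,0],[0,0,0,0,0,-0.03,0],[0,0,0,0,0,-0.034,0],[0,0,0,0,0,-0.038,0],[0,0,0,0,0,-0.042,0],[0,0,0,0,0,-0.045,0],[0,0,0,0,0,-0.047,0],[0,0,0,0,0,-0.047,0],[0,0,0,0,0,-0.047,0]]]'
python3 -m crank '[[[0,0,0,0,0,0.02,0],[0,0,0,0,0,0.05,0],[0,0,0,0,0,0.08,0],[0,0,0,0,0,0.11,0],[0,0,0,0,0,0.15,0],[0,0,0,0,0,0.15,0],[0,0,0,0,0,0.15,0]]]'
python3 look.py 4
```

```text
time_s: 7.33
tcp_pos: [0.5445, -0.2434, 0.1093]
tcp_rot: [-2.217, -2.221, 0.001]
wrist_force: [0.3, -0.6, 0.9]
gripper_width: 0.001
grip_force: 0.0
time_s: 8.25
tcp_pos: [0.5448, -0.2449, 0.0635]
tcp_rot: [2.221, 2.221, 0.0]
wrist_force: [-0.1, 2.0, 6.9]
gripper_width: 0.0
grip_force: 3.2
time_s: 8.83
tcp_pos: [0.5455, -0.2457, 0.2156]
tcp_rot: [2.219, 2.218, 0.003]
wrist_force: [-0.5, 0.3, -0.5]
gripper_width: -0.001
grip_force: 0.0
scene blue 141 z 0.0723 [0.4856 0.0345]
scene yellow 202 z 0.072 [ 0.6466 -0.0817]
scene green 188 z 0.0715 [ 0.5459 -0.2459]
scene red 148 z 0.0835 [0.5481 0.2772]
side blue 217 z 0.0692 [0.4819 0.0365]
side yellow 123 z 0.0688 [ 0.6415 -0.0798]
side green 106 z 0.069 [ 0.5392 -0.2444]
side red 344 z 0.0812 [0.5447 0.2786]
wrist yellow 1043 z 0.0703 [ 0.6435 -0.0851]
wrist green 1803 z 0.0702 [ 0.5424 -0.2445]
8.9833 [ 0.5438 -0.2449  0.2122] [ 0.44712941 -0.15160438  0.7379117 ]
```

View pics/side_4.png

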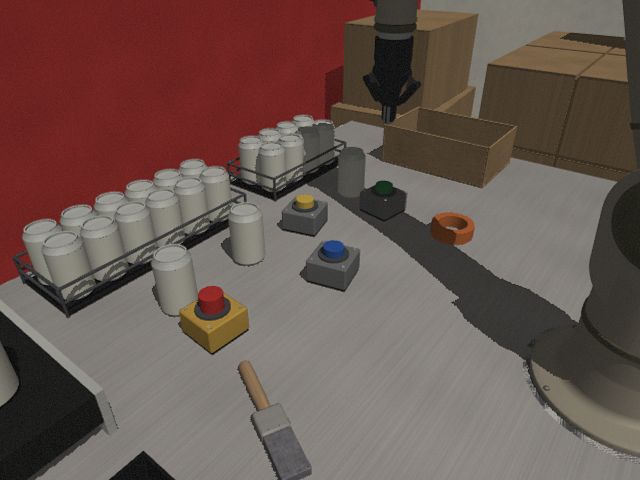

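The side picture shows the blue (333,249), yellow (305,203) and green (384,188) caps down and the red one (211,300) still out. The cans, tape and brush haven't moved, and the gripper is clear at (388,110).

```bash
python3 -c "
from station import arm
print(arm.hand_in())"
```

```text
the job is handed in; nothing more can be done
None
```

I pressed the blue, yellow and green buttons in that order; all three measured fully latched (tops at about 70 mm), the red stop was still out, nothing else had moved, and the job is handed in at about 9 s of the 48 s, with no verdict returned.

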